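Clamp the multimeter in the holding fixture with its cam lever

ROBOT

A 6-joint arm with a two-finger parallel gripper is mounted at the origin on a cart in front of the work surface, level with it; the furniture and walls round the work are solid. World frame = base frame: x ahead of the robot, y to its left, z up, the work surface at z = 0. Lengths are in m, angles in rad, forces in N, time in s.
With the tool pointing down it reaches from about 0.375 to 0.9 m from the base axis. Payload 3.1 kg.
Tool frame: the origin (TCP) lies at the centre of the arm's flange, where the gripper is bolted on; the fingertips stand 173 mm ahead of it and the grasp point (between the pads) lies 155 mm ahead of it (tip_extent is the distance from the TCP to the fingertips, in m); z points along the fingers, y is the direction in which the jaws open and shut (so a half turn about z gives the same grasp; the last joint's range is limited). The gripper opens to 85 mm and grips with 20 to 120 N. Pads are 22 mm wide; open, the fingers measure 114 mm over their backs; the gripper's body (76 mm by 85 mm) begins 54 mm behind the grasp point. The pads swing forward as they close: fully open they stand 13 mm farther back than shut.
Start: joints at [1.171, 0.527, 1.433, -0, 1.181, -0.178], TCP at [0.137, 0.61, 0.405] pointing down, gripper open.
Joint ranges: [-3.08, 3.08], [-0.75, 2.2], [0.22, 2.44], [-1.43, 4.57], [0, 2.65], [-2.85, 2.85]. Speed limits (rad/s): [2.79, 2.79, 3.14, 3.14, 3.14, 3.14].

INTERFACE

Orientations are given as a unit quaternion [x, y, z, w].
In Python, from station import sense, snapshot, sign_off, tip_extent gives the robot as it stands. The module is installed in compiled form; this text tells all that it offers.
- The arm moves only by the tool servo_tool, never from a script. Its argument "rows" is a list of rows, each a list of 3 entries, a list of its own where there are three numbers: the shift along the tool's x, y, z in mm, then the turn about the tool's z in degrees, then the opening, from -1 (shut) to 1 (fully open), so that 0 is half open. A call has 1 to 8 rows; each row is the pose to reach, as a shift and turn from the pose measured when the call began, along the tool's axes at that moment; what a row does not reach only later rows make up. A row lasts 1/10 s, in which the tool goes at most 50 mm and 8.59 degrees, less where a joint would pass 70% of its speed; a pose out of reach is approached as far as the arm can. A call with a gripper value outside its range is refused whole. The fingers move at their own pace and stop on an object; "force" is the grip in N (left out, the last holds). Time passes only in rows, so rows that repeat a pose let the fingers close. It gives the time, the measured TCP pose, the force and the opening at its end, in the units of the state.
- sense(): the state, without advancing time (a new reading comes with each control period).
- snapshot(name): name is "scene" or "side" or "wrist"; returns a dict with "image" (400x640x3 uint8, blue, green, red), "z_map" (400x640 float32, m along the optical axis (not along the pixel's ray), 0 where there is no reading), "vertical_fov" (degrees; the focal length in pixels is half the picture's height over the tangent of half this angle, whatever the lens; pixels are square), "cx", "cy" (the principal point, pixels), "cam_to_world" (4x4, takes a point from camera to world coordinates). Camera axes: x right, y down, z forward; pixel columns grow to the right and rows downward; lengths in m; the calibration is good to about 2 mm. The wrist camera is an equidistant fisheye: a pixel r from the principal point sees the ray r / f radians off the axis. A picture is of the moment at which its call begins.
- sign_off(): hands the job in, once; it reports no verdict.
The state is a dict: "t": time; "q": joint angles; "qd": joint speeds; "tau": joint torques, N m; "tcp_pos": TCP position; "tool_rot": TCP orientation; "force": force on the tool from outside, world axes, zero at the start; "ft_torque": the same for the moment, N m; "finger_gap": opening from 0.0 (shut) to 1.0 (fully open).
Only numpy, scipy, OpenCV 4.12 (cv2) and the standard library are available. Lean on these libraries where they do the work, as an engineer would, in place of code of your own. Each camera call takes 0.05 s, during which the arm holds its last target. There are 200 camera calls.

TASK

Hold the multimeter fast in the holding fixture: swing the cam lever up to upright to free the sliding jaw, slide the jaw until the multimeter lies flat and square, snug between the two jaws, then swing the lever fully down again to lock it. Do not move the tin, the brass weight or the tape roll.

Things in the scene. Friction and masses are not known exactly. Their poses are not given: they have to be found in the camera images.
- fixture: Holding fixture, fixed to the table: aluminium base plate 100 (x) x 250 (y) x 12 mm. Origin at the centre of its underside, x along the plate's short side, y along the slide, z up. At its -y end stands the fixed jaw, a steel block 84 (x) x 18 (y) mm, top 50 mm over the table, with a black rubber face towards +y. The sliding jaw rides on the plate nearer the +y end and closes towards -y. The fixture's -x side with the lever's black grip faces the robot.
- fixed_face (a point): Centre of the fixed jaw's rubber face, at (0, -105, 30) mm in the fixture's frame; axes as the fixture's.
- jaw_face (a point): Centre of the sliding jaw's rubber face, 30 mm over the table. The jaw is a steel plate 84 (x) mm wide and 14 mm thick, top 50 mm over the table; behind it (+y) a grey carriage block 60 (x) x 62 (y) mm, its centre 45 mm behind the face and at +10 mm x, top 46 mm over the table, with two lugs up to 71 mm over the table that carry the cam lever.
- cam_pivot (a point): Centre of the cam lever's pivot on the carriage, 60 mm over the table, 48 mm behind (+y of) the jaw face and 10 mm to +x of the fixture's centre line. The pivot's axis is parallel to the fixture's y.
- lever_knob (a point): Centre of the black barrel grip at the end of the cam lever (9 mm steel bar), 60 mm from the pivot: a cylinder 18 mm across, 22 mm long, axis along the fixture's y. Lever down: 60 mm to the fixture's -x of the pivot, 60 mm over the table; upright: above the pivot, 120 mm over the table. It can be pinched from above on its flat ends, the fingers closing along y; it then turns between the pads.
- lever (a joint): Cam lever, rad: 0 = fully down (flat, towards the fixture's -x), jaw locked; pi/2 = upright; stop at 1.65. The jaw is quite free above 1.25 rad. Below that the cam clamps harder the lower the lever, fully down it holds the jaw against about 30 N. Turning it takes up to about 6 N at the grip near the locked end, and it stays where it is left.
- jaw (a joint): Travel of the sliding jaw towards the fixture's -y, m: 0 = fully open, the jaw faces 134 mm apart; the distance between the faces is 0.134 minus this value; stop at 0.085. Freed, it slides with about 2 N and can be pushed by the lever's grip or its carriage. With the multimeter snug it reads about 0.060.
- multimeter: Grey hand multimeter, 148 (x) x 74 (y) x 49 mm, 0.2 to 0.4 kg, lying loose face up on the fixture's plate between the jaws, not quite square and not touching both; it slides and turns as the jaw pushes it. Origin at the centre of its underside, x along its length, z up. Sides are about 36 mm high.
- tin_paste: Bystander: round tin, 59 mm across, 30 mm high. Origin at the centre of its underside.
- weight_200: Bystander: brass weight with a knob, 28 mm across, 46 mm high. Origin at the centre of its underside.
- tape_black: Bystander: roll of black tape lying flat, 66 mm across, 19 mm high. Origin at the centre of its underside.
Things that resemble listed ones, but are neither listed nor needed, are in the scene too. There is more than one size of the multimeter; the job needs the larger.

How it is judged:
By the outcome, as a careful person would: the job done as asked, in the order asked, and still so for the second after the job is handed in, with the robot touching nothing.
It also fails if it takes over 48 s, if anything falls off the work surface, if the arm or the gripper's body presses on something with over 40 N, if the wrist force passes 120 N, or if a joint passes its speed limit or range.

## Working session

There is one attempt and no reset: what is moved stays moved. The work goes in short steps, Python scripts to look and compute and a tool call to move; the robot and the scene stay as the last step left them, time stands still between calls to the robot, and variables do not carry over. Pictures are saved under pics/ and viewed, about 8 in all and at most 12, crops included, and the job is handed in when it is done.

Besides the shell and the picture viewer there is one more tool, called by a JSON object that holds its "method" and its "body", one argument or row to a line. servo_tool: Moves the arm, as the interface text tells. Its arguments: {"type":"object","properties":{"rows":{"type":"array"},"force":{"type":"number"}},"required":["rows"]}

```bash
mkdir -p pics
cat > h.py <<'E'
import numpy as np, cv2
from station import sense, snapshot, sign_off, tip_extent
from scipy.spatial.transform import Rotation as R
def snap(n,f=None):
    s=snapshot(n)
    if f: cv2.imwrite('pics/'+f,s['image'])
    return s
def foc(s): return 200/np.tan(np.radians(s['vertical_fov'])/2)
def cloud(s):
    z=s['z_map'];v,u=np.mgrid[:400,:640];f=foc(s)
    P=np.stack([(u-s['cx'])/f*z,(v-s['cy'])/f*z,z],-1)
    T=np.array(s['cam_to_world']);W=P@T[:3,:3].T+T[:3,3];W[z<=0]=np.nan
    return W
E
python3 - <<'E'
from h import *
s=sense();print({k:np.round(v,3) for k,v in s.items()},tip_extent)
a=snap('scene');b=snap('side')
np.savez('s0.npz',a=cloud(a),b=cloud(b),ia=a['image'],ib=b['image'])
cv2.imwrite('pics/a.png',a['image']);cv2.imwrite('pics/b.png',b['image'])
for x in(a,b):print(np.round(x['cam_to_world'],3),foc(x))
E
```

```text
{'t': np.float64(0.0), 'q': array([ 1.17 ,  0.528,  1.434, -0.   ,  1.181, -0.178]), 'qd': array([ 0.   , -0.   , -0.002,  0.   ,  0.   ,  0.   ]), 'tau': array([ 1.0000e-03, -4.4235e+01, -1.7803e+01, -0.0000e+00,  8.0000e-03,
        0.0000e+00]), 'tcp_pos': array([0.137, 0.609, 0.404]), 'tool_rot': array([ 0.111,  0.994, -0.001, -0.   ]), 'force': array([-0.164, -0.375, -0.423]), 'ft_torque': array([ 0.029, -0.007, -0.016]), 'finger_gap': np.float64(0.997)} 0.1734
[[ 0.911 -0.223  0.347  0.318]
 [-0.412 -0.483  0.772 -0.9  ]
 [-0.004 -0.847 -0.532  0.555]
 [ 0.     0.     0.     1.   ]] 372.91925808972604
[[ 0.363 -0.792  0.491 -0.023]
 [-0.932 -0.3    0.205 -0.503]
 [-0.015 -0.532 -0.847  1.235]
 [ 0.     0.     0.     1.   ]] 503.97323753104905
```

View pics/a.png

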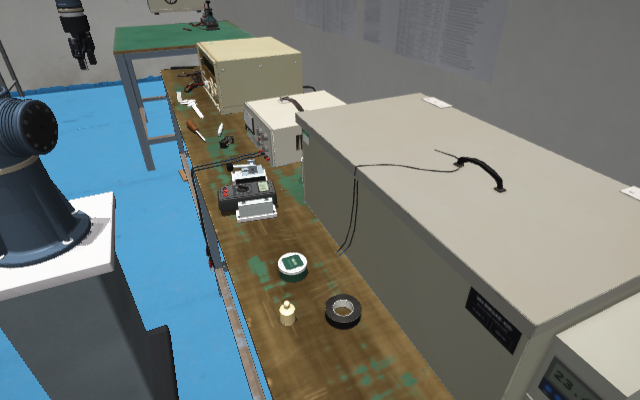

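View pics/b.png

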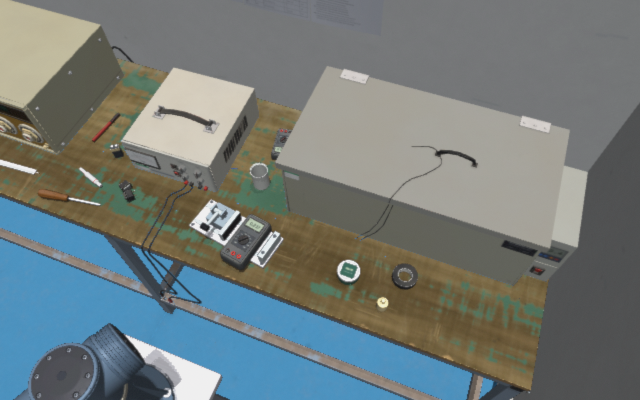

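The side view shows the fixture at about (235,235). The large multimeter is at (246,242) between the jaws, with the carriage and lever at (215,218). The tin is at (348,271), the weight at (382,302) and the tape at (405,275). The only other meter-like thing is a small dark object at (283,143). Next I'll check a close crop.

Run:
```python
from h import *
d=np.load('s0.npz');c=d['ib'][190:280,180:300]
cv2.imwrite('pics/c.png',cv2.resize(c,None,fx=6,fy=6,interpolation=cv2.INTER_CUBIC))
W=d['b']
for n,(u,v) in dict(grip=(205,227),meter=(246,242),fj=(268,248),tin=(348,271),wt=(382,302),tape=(405,268),cup=(260,178),box=(215,150),plate=(196,222)).items(): print(n,W[v,u].round(3))
```

```text
grip [0.46  0.031 0.073]
meter [ 0.466 -0.083  0.055]
fj [ 0.473 -0.143  0.049]
tin [ 0.492 -0.359  0.035]
wt [ 0.442 -0.466  0.039]
tape [ 0.56  -0.494  0.02 ]
cup [ 0.661 -0.034  0.061]
box [0.66  0.093 0.133]
plate [0.49  0.09  0.013]
```

View pics/c.png

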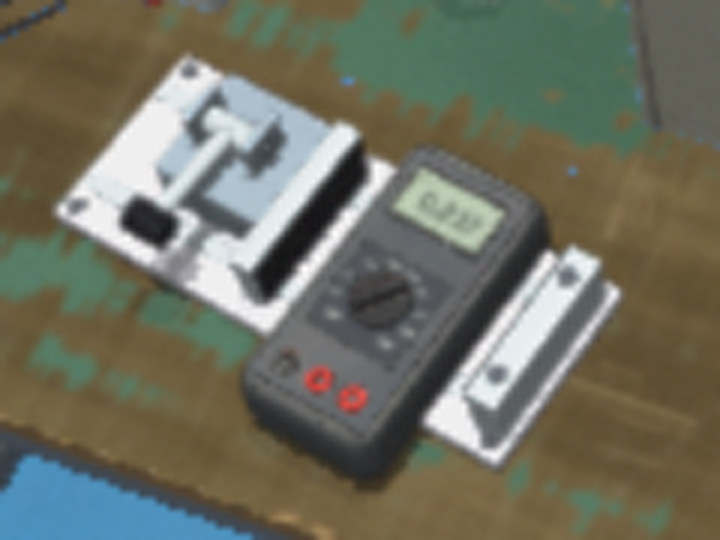

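```bash
cat >> h.py <<'E'
def fixt(W,img):
    """yaw & centre from jaw tops (bright, z~.05) and grip (black,z .055-.075)"""
    im=img.astype(int); br=im.min(-1)>150
    Q=W.reshape(-1,3); 
    m=(br&(abs(W[...,2]-.05)<.006)&(W[...,0]>.35)&(W[...,0]<.6)&(W[...,1]>-.25)&(W[...,1]<.12))
    n,l,st,_=cv2.connectedComponentsWithStats(m.astype(np.uint8),connectivity=8)
    for i in range(1,n):
        if st[i,4]<30: continue
        p=W[l==i]; r=cv2.minAreaRect((p[:,:2]*1000).astype(np.float32))
        print('top',st[i],np.round(r[0],1),np.round(r[1],1),round(r[2],1),'z',np.median(p[:,2]).round(4),'mean',p.mean(0).round(4))
E
python3 - <<'E'
from h import *
d=np.load('s0.npz')
for k in 'ba':
    W=d[k];im=d['i'+k].astype(int);print(k);fixt(W,im)
    roi=(W[...,0]>.35)&(W[...,0]<.6)&(W[...,1]>-.25)&(W[...,1]<.15)
    m=roi&(im.min(-1)>170)&(abs(W[...,2]-.013)<.006)
    p=W[m];r=cv2.minAreaRect((p[:,:2]*1000).astype(np.float32));print('plate',m.sum(),np.round(r[0],1),np.round(r[1],1),r[2],cv2.boxPoints(r).round(0).tolist(),np.median(p[:,2]))
    m=roi&(im.max(-1)<60)&(W[...,2]>.045)&(W[...,2]<.085)&(W[...,1]>0.005);p=W[m];print('grip',m.sum(),p.mean(0).round(4),p.min(0),p.max(0))
    m=roi&(W[...,2]>.042)&(im.max(-1)<130)&(W[...,1]<-.01);p=W[m];r=cv2.minAreaRect((p[:,:2]*1000).astype(np.float32));print('meter',np.round(r[0],1),np.round(r[1],1),r[2])
E
```

```text
b
top [215 203  25  32 268] [508.6  15.7] [70.3 84.4] 84.4 z 0.0481 mean [0.5155 0.0019 0.0484]
top [246 219  17  12  92] [523.4 -79.9] [44.8 22.5] 81.3 z 0.0514 mean [ 0.523  -0.0802  0.0513]
top [257 231  23  27 173] [ 483.4 -137.7] [19.1 84.7] 81.6 z 0.0499 mean [ 0.4832 -0.1387  0.0499]
plate 606 [503.  -25.2] [252.2 100.4] 80.32782745361328 [[432.0, -141.0], [531.0, -158.0], [574.0, 91.0], [475.0, 107.0]] 0.012005357005194672
grip 36 [0.4606 0.0335 0.0713] [0.45402071 0.02491385 0.06406768] [0.46675463 0.04456958 0.07889397]
meter [ 493.9 -131.9] [153.7 249.2] 14.77882194519043
a
top [234 165  32  15 157] [507.5  15. ] [74.6 83.4] 84.5 z 0.0477 mean [0.5162 0.0046 0.0481]
top [258 182  10   9  66] [522.5 -76.5] [45.4 21.9] 80.6 z 0.0514 mean [ 0.5222 -0.0777  0.0514]
top [238 198  34   8 119] [ 483.  -138.7] [19.4 81.1] 78.2 z 0.0501 mean [ 0.4825 -0.1393  0.0501]
plate 187 [502.2 -26.3] [251.6  99.2] 80.27728271484375 [[432.0, -142.0], [530.0, -159.0], [572.0, 89.0], [475.0, 106.0]] 0.011745877282041017
grip 48 [0.462  0.0326 0.0674] [0.45336512 0.02482035 0.0560486 ] [0.47186046 0.04755342 0.07309954]
meter [477.2 -76.9] [135.4 143.6] 81.10164642333984
```

{"method": "servo_tool", "body": {
  "rows": [
    [[-40,-44,0],0,-0.2],
    [[-80,-88,0],0,-0.2],
    [[-120,-133,0],0,-0.2],
    [[-155,-171,0],0,-0.2],
    [[-190,-210,0],0,-0.2],
    [[-225,-249,0],0,-0.2],
    [[-260,-288,0],0,-0.2],
    [[-295,-326,0],0,-0.2]
  ]
}}

```text
t: 0.9
tcp_pos: [0.3341, 0.2593, 0.4042]
tool_rot: [0.11, 0.994, -0.001, -0.0]
force: [1.3, -0.3, 0.8]
finger_gap: 0.4
```

{"method": "servo_tool", "body": {
  "rows": [
    [[-35,-40,0],0,-0.2],
    [[-70,-80,0],-3,-0.2],
    [[-105,-118,0],-3,-0.2],
    [[-125,-140,0],-3,-0.2],
    [[-125,-140,20],-3,-0.2],
    [[-125,-140,20],-3,-0.2]
  ]
}}

```text
t: 1.5
tcp_pos: [0.4249, 0.094, 0.3828]
tool_rot: [0.086, 0.996, -0.001, -0.003]
force: [-0.6, 0.6, -0.8]
finger_gap: 0.399
```

```bash
cat >> h.py <<'E'
C=np.array([.5026,-.0257]);EX=np.array([.9854,-.1702]);EY=np.array([.1702,.9854])
def tool():
    s=sense();p=s['tcp_pos'];r=R.from_quat(s['tool_rot']).as_matrix();g=p+r[:,2]*.155
    d=g[:2]-C
    print('t',round(s['t'],2),'grasp fixture mm',(np.array([d@EX,d@EY,g[2]])*1000).round(1),'tooly ang',np.degrees(np.arctan2(r[1,1],r[0,1])).round(2),'z',r[:,2].round(3),'F',np.array([s['force'][:2]@EX,s['force'][:2]@EY,s['force'][2]]).round(2),'gap',round(s['finger_gap']*85,1))
E
python3 - <<'E'
from h import *
tool()
E
```

```text
t 1.5 grasp fixture mm [-97.8 104.3 227.8] tooly ang 80.14 z [-0.006 -0.002 -1.   ] F [-0.68  0.53 -0.81] gap 34.0
```

{"method": "servo_tool", "body": {
  "rows": [
    [[-24,-27,0],0,-0.2],
    [[-46,-53,0],0,-0.2],
    [[-46,-53,40],0,-0.2],
    [[-46,-53,80],0,-0.2],
    [[-46,-53,110],0,-0.2],
    [[-46,-53,120],0,-0.2],
    [[-46,-53,120],0,-0.2],
    [[-46,-53,120],0,-0.2]
  ]
}}

```text
t: 2.3
tcp_pos: [0.4608, 0.0342, 0.2636]
tool_rot: [0.085, 0.996, -0.001, -0.002]
force: [0.4, -0.6, 0.1]
finger_gap: 0.402
```

Run:
```python
from h import *
tool()
w=snap('wrist');cv2.imwrite('pics/w.png',cv2.resize(w['image'],None,fx=1.25,fy=1.25))
T=np.array(w['cam_to_world'])
for fp in [(-50,51,60),(-50,62,60),(-50,40,60),(10,51,60)]:
    xy=C+EX*fp[0]/1e3+EY*fp[1]/1e3; p=T[:3,:3].T@(np.r_[xy,fp[2]/1e3]-T[:3,3])
    th=np.arctan2(np.hypot(p[0],p[1]),p[2]);ph=np.arctan2(p[1],p[0]);r=th*foc(w)
    print(fp,'pred px (x1.25)',((w['cx']+r*np.cos(ph))*1.25).round(),((w['cy']+r*np.sin(ph))*1.25).round())
```

```text
t 2.3 grasp fixture mm [-52.   51.5 108.6] tooly ang 80.19 z [-0.005 -0.002 -1.   ] F [ 0.51 -0.55  0.11] gap 34.2
(-50, 51, 60) pred px (x1.25) 395.0 300.0
(-50, 62, 60) pred px (x1.25) 417.0 300.0
(-50, 40, 60) pred px (x1.25) 373.0 300.0
(10, 51, 60) pred px (x1.25) 395.0 393.0
```

View pics/w.png

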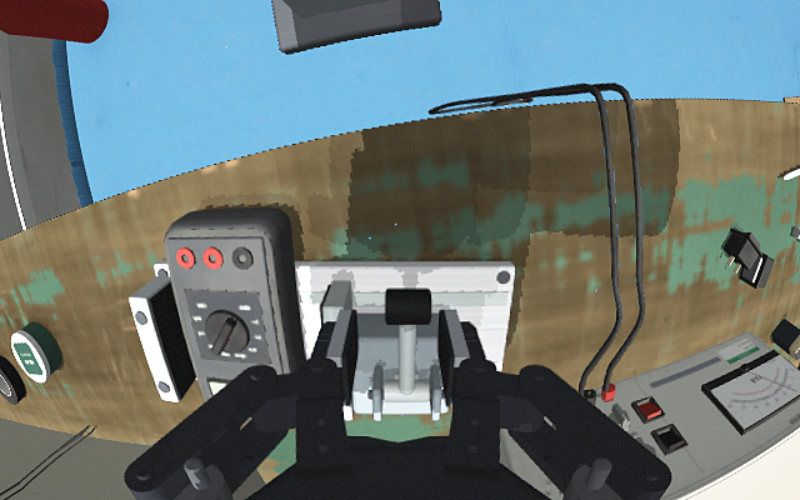

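The wrist view shows the grip at (408,306), about 6 mm to +y of the prediction (395,300), between the open fingers. I'll measure it with the wrist depth.

```bash
cat >> h.py <<'E'
def wcloud(w):
    z=w['z_map'];v,u=np.mgrid[:400,:640];f=foc(w);dx=u-w['cx'];dy=v-w['cy'];r=np.hypot(dx,dy)+1e-9
    th=r/f;k=np.tan(th)*z/r
    T=np.array(w['cam_to_world']);W=np.stack([dx*k,dy*k,z],-1)@T[:3,:3].T+T[:3,3];W[(z<=0)|(th>1.4)]=np.nan
    d=W[...,:2]-C
    return np.stack([d@EX,d@EY,W[...,2]],-1)*1000
E
python3 - <<'E'
from h import *
w=snap('wrist');F=wcloud(w);im=w['image']
sub=np.s_[225:265,295:360]
m=np.zeros((400,640),bool);m[sub]=(im[sub].max(-1)<60)&(abs(F[sub][...,2]-60)<14)
p=F[m];print(len(p),p.min(0).round(1),p.max(0).round(1),p.mean(0).round(1))
top=p[p[:,2]>66];print('top',top.mean(0).round(1))
for n,(u,v) in dict(fj=(150/1.25,340/1.25),plateL=(330,216),fjback=(0.8*150,290*.8)).items(): print(n,F[int(v),int(u)].round(1))
print('cam',np.array(w['cam_to_world'])[:3,3].round(3))
# depth profile along jaws: plate top (z~50) extents in y
q=F[(abs(F[...,2]-50)<3)&(im.min(-1)>90)&(abs(F[...,0])<45)&(F[...,1]<35)];print('jawtops y hist',np.histogram(q[:,1],bins=np.arange(-140,40,5)))
E
```

```text
1001 [-58.8  46.7  61.6] [-41.7  67.8  74. ] [-52.4  57.1  70.7]
top [-51.8  57.1  71.3]
fj [  -8.6 -112.    49.5]
plateL [-46.3  61.2  12.1]
fjback [ -41.5 -107.4   40.7]
cam [0.377 0.049 0.233]
jawtops y hist (array([  0,   0,   0,  18, 304, 346, 436,  62,   0,   0,   0, 187, 295,
       372, 402, 303, 200, 172, 159, 153, 194, 303, 346, 359, 373, 114,
         0,   0,   0,  15,  78, 124,  71,  57, 105]), array([-140, -135, -130, -125, -120, -115, -110, -105, -100,  -95,  -90,
        -85,  -80,  -75,  -70,  -65,  -60,  -55,  -50,  -45,  -40,  -35,
        -30,  -25,  -20,  -15,  -10,   -5,    0,    5,   10,   15,   20,
         25,   30,   35]))
```

{"method": "servo_tool", "body": {
  "rows": [
    [[0,5.5,15],0,-0.2],
    [[0,5.5,30],0,-0.2],
    [[0,5.5,42],0,-0.2],
    [[0,5.5,45],0,-0.2],
    [[0,5.5,45],0,-0.5],
    [[0,5.5,45],0,-0.6],
    [[0,5.5,45],0,-0.7],
    [[0,5.5,45],0,-0.8]
  ],
  "force": 45
}}

```text
t: 3.2
tcp_pos: [0.4619, 0.0391, 0.2197]
tool_rot: [0.086, 0.996, -0.001, -0.001]
force: [-0.6, -2.5, 2.1]
finger_gap: 0.244
```

Run:
```python
from h import *
tool()
```

```text
t 3.2 grasp fixture mm [-51.3  56.5  64.7] tooly ang 80.18 z [-0.002 -0.002 -1.   ] F [-0.22 -2.55  2.1 ] gap 20.8
```

{"method": "servo_tool", "body": {
  "rows": [
    [[-0.3,0,-6],0,-0.8],
    [[-1,0,-12],0,-0.8],
    [[-3,0,-18.5],0,-0.8],
    [[-5,0,-24.5],0,-0.8],
    [[-8,0,-30],0,-0.8],
    [[-11.5,0,-35],0,-0.8],
    [[-15.5,0,-40],0,-0.8],
    [[-15.5,0,-40],0,-0.8]
  ]
}}

```text
t: 4.0
tcp_pos: [0.4772, 0.0366, 0.2603]
tool_rot: [0.085, 0.996, -0.001, -0.001]
force: [1.5, -1.6, -6.7]
finger_gap: 0.244
```

Run:
```python
from h import *
tool()
```

```text
t 4.0 grasp fixture mm [-36.   56.7 105.3] tooly ang 80.21 z [-0.003 -0.002 -1.   ] F [ 1.72 -1.34 -6.7 ] gap 20.7
```

{"method": "servo_tool", "body": {
  "rows": [
    [[-6,0,-5.5],0,-0.8],
    [[-13,0,-11],0,-0.8],
    [[-21,0,-15],0,-0.8],
    [[-29,0,-17.5],0,-0.8],
    [[-37,0,-19],0,-0.8],
    [[-44,0,-19.5],0,-0.8],
    [[-44,0,-19.5],0,-0.8],
    [[-44,0,-19.5],0,-0.8]
  ]
}}

```text
t: 4.8
tcp_pos: [0.52, 0.0295, 0.2809]
tool_rot: [0.085, 0.996, -0.001, -0.002]
force: [-5.4, -0.7, 5.0]
finger_gap: 0.245
```

Run:
```python
from h import *
tool()
b=snap('side');c=b['image'][180:280,180:300]
cv2.imwrite('pics/d.png',cv2.resize(c,None,fx=5,fy=5,interpolation=cv2.INTER_CUBIC))
```

```text
t 4.8 grasp fixture mm [  7.2  56.9 125.9] tooly ang 80.19 z [-0.004 -0.002 -1.   ] F [-5.19 -1.64  4.97] gap 20.8
```

View pics/d.png

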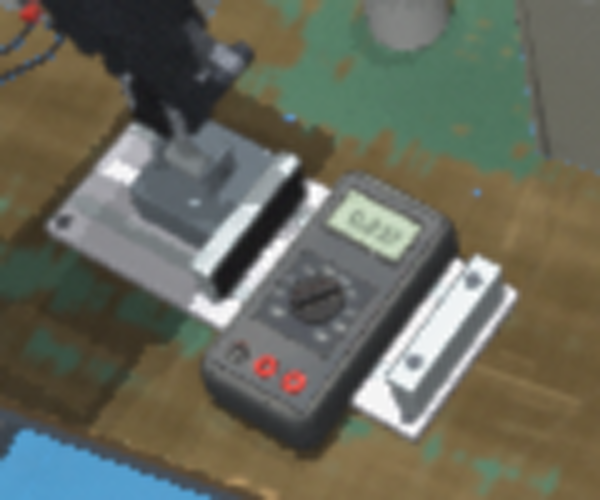

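{"method": "servo_tool", "body": {
  "rows": [
    [[-2,-4,0],0,-0.8],
    [[-2,-8,0],0,-0.8],
    [[-2,-12,0],0,-0.8],
    [[-2,-16,0],0,-0.8],
    [[-2,-20,0],0,-0.8],
    [[-2,-24,0],0,-0.8],
    [[-2,-28,0],0,-0.8],
    [[-2,-30,0],0,-0.8]
  ]
}}

```text
t: 5.65
tcp_pos: [0.5159, 0.0001, 0.281]
tool_rot: [0.086, 0.996, -0.0, -0.004]
force: [-4.0, 4.4, -0.4]
finger_gap: 0.24
```

Run:
```python
from h import *
tool()
b=snap('side');c=b['image'][180:280,180:300]
cv2.imwrite('pics/e.png',cv2.resize(c,None,fx=5,fy=5,interpolation=cv2.INTER_CUBIC))
```

```text
t 5.65 grasp fixture mm [  7.6  27.6 126. ] tooly ang 80.13 z [-0.007  0.    -1.   ] F [-4.66  3.68 -0.37] gap 20.4
```

View pics/e.png

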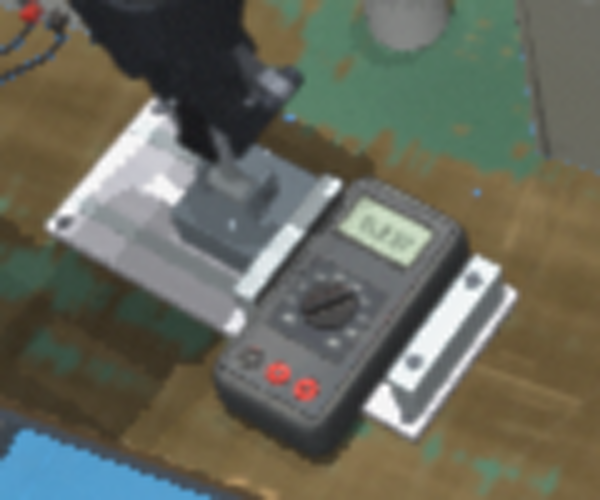

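The jaw is against the meter, the meter is squaring up, and there is a small gap to the fixed jaw. I'll continue gently.

{"method": "servo_tool", "body": {
  "rows": [
    [[0,-2,0],0,-0.8],
    [[0,-4,0],0,-0.8],
    [[0,-6,0],0,-0.8],
    [[0,-7.5,0],0,-0.8],
    [[0,-9,0],0,-0.8],
    [[0,-9,0],0,-0.8]
  ]
}}

```text
t: 6.3
tcp_pos: [0.5141, -0.0089, 0.281]
tool_rot: [0.086, 0.996, 0.0, -0.004]
force: [-3.4, 3.2, -2.6]
finger_gap: 0.246
```

Run:
```python
from h import *
tool()
```

```text
t 6.3 grasp fixture mm [  7.1  18.4 126. ] tooly ang 80.1 z [-0.009  0.001 -1.   ] F [-3.94  2.57 -2.59] gap 20.9
```

{"method": "servo_tool", "body": {
  "rows": [
    [[0,-1,0],0,-0.8],
    [[0,-2,0],0,-0.8],
    [[0,-3,0],0,-0.8],
    [[0,-3,0],0,-0.8]
  ]
}}

```text
t: 6.7
tcp_pos: [0.5137, -0.0109, 0.281]
tool_rot: [0.087, 0.996, 0.002, -0.004]
force: [-1.4, 8.8, -3.3]
finger_gap: 0.242
```

Run:
```python
from h import *
tool()
```

```text
t 6.7 grasp fixture mm [  7.1  16.8 126. ] tooly ang 80.0 z [-0.008  0.004 -1.   ] F [-2.84  8.44 -3.3 ] gap 20.6
```

{"method": "servo_tool", "body": {
  "rows": [
    [[0,-1,0],0,-0.8],
    [[0,-2,0],0,-0.8],
    [[0,-2.5,0],0,-0.8],
    [[0,-2.5,0],0,-0.8]
  ]
}}

```text
t: 7.1
tcp_pos: [0.5134, -0.0118, 0.281]
tool_rot: [0.088, 0.996, 0.004, -0.004]
force: [-0.4, 12.6, -3.7]
finger_gap: 0.239
```

Run:
```python
from h import *
tool()
b=snap('side');c=b['image'][180:280,180:300]
cv2.imwrite('pics/f.png',cv2.resize(c,None,fx=5,fy=5,interpolation=cv2.INTER_CUBIC))
```

```text
t 7.1 grasp fixture mm [  7.   16.5 126. ] tooly ang 79.89 z [-0.007  0.008 -1.   ] F [-2.59 12.37 -3.65] gap 20.3
```

View pics/f.png

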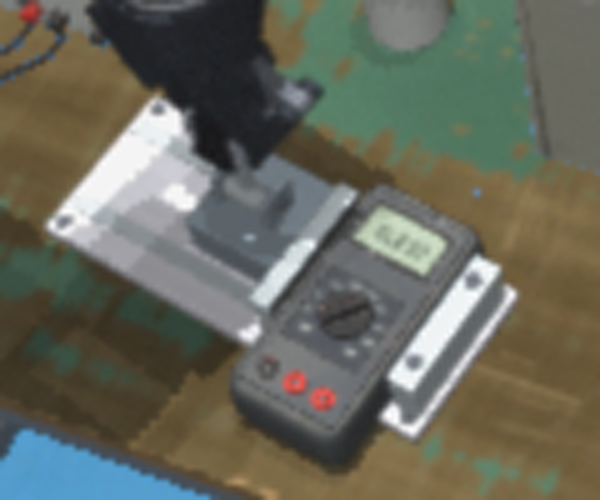

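{"method": "servo_tool", "body": {
  "rows": [
    [[5.5,-3,0],0,-0.8],
    [[11,-3,1.2],0,-0.8],
    [[17,-3,3],0,-0.8],
    [[23,-3,5.2],0,-0.8],
    [[28.5,-3,8],0,-0.8],
    [[34,-3,11.5],0,-0.8],
    [[41,-3,17.5],0,-0.8],
    [[41,-3,17.5],0,-0.8]
  ]
}}

```text
t: 7.95
tcp_pos: [0.476, -0.0062, 0.266]
tool_rot: [0.089, 0.996, 0.005, 0.004]
force: [6.0, 17.0, 7.1]
finger_gap: 0.243
```

Run:
```python
from h import *
tool()
```

```text
t 7.95 grasp fixture mm [-28.5  16.2 111. ] tooly ang 79.75 z [ 0.008  0.008 -1.   ] F [ 3.   17.74  7.13] gap 20.7
```

{"method": "servo_tool", "body": {
  "rows": [
    [[5,-2,4.5],0,-0.8],
    [[9,-2,9],0,-0.8],
    [[14,-2,16],0,-0.8],
    [[17.5,-2,23.5],0,-0.8],
    [[20,-2,31.5],0,-0.8],
    [[22,-2,39],0,-0.8],
    [[22.5,-2,46],0,-0.8],
    [[22.5,-2,48],0,-0.8]
  ]
}}

```text
t: 8.75
tcp_pos: [0.4548, -0.0024, 0.219]
tool_rot: [0.089, 0.996, 0.005, 0.006]
force: [-2.8, 16.2, 11.7]
finger_gap: 0.239
```

Run:
```python
from h import *
tool()
```

```text
t 8.75 grasp fixture mm [-49.4  16.5  64. ] tooly ang 79.77 z [ 0.013  0.009 -1.   ] F [-5.48 15.54 11.66] gap 20.3
```

{"method": "servo_tool", "body": {
  "rows": [
    [[0,0,2],0,-0.8],
    [[0,0,4],0,-0.8],
    [[0,0,4],0,-0.8]
  ]
}}

```text
t: 9.05
tcp_pos: [0.4546, -0.0018, 0.2162]
tool_rot: [0.088, 0.996, 0.005, 0.007]
force: [-5.8, 7.3, 10.6]
finger_gap: 0.241
```

Run:
```python
from h import *
tool()
```

```text
t 9.05 grasp fixture mm [-49.4  17.1  61.2] tooly ang 79.86 z [ 0.014  0.009 -1.   ] F [-6.97  6.17 10.63] gap 20.5
```

{"method": "servo_tool", "body": {
  "rows": [
    [[0,0,2],0,-0.8],
    [[0,0,4],0,-0.8],
    [[0,0,5],0,-0.8],
    [[0,0,5],0,-0.8]
  ]
}}

```text
t: 9.45
tcp_pos: [0.4544, -0.0016, 0.2144]
tool_rot: [0.088, 0.996, 0.005, 0.008]
force: [-8.3, 4.9, 31.1]
finger_gap: 0.244
```

Run:
```python
from h import *
tool()
```

```text
t 9.45 grasp fixture mm [-49.2  17.2  59.5] tooly ang 79.96 z [ 0.017  0.008 -1.   ] F [-9.01  3.45 31.06] gap 20.7
```

Force climbed to 31 N, so the lever is at its stop. I'll release by a small opening and retreat straight up.

{"method": "servo_tool", "body": {
  "rows": [
    [[0,0,-1],0,-0.8],
    [[0,0,-1],0,-0.4],
    [[0,0,-1],0,-0.2],
    [[0,0,-1],0,-0.2],
    [[0,0,-15],0,-0.2],
    [[0,0,-40],0,-0.2],
    [[0,0,-70],0,-0.2],
    [[0,0,-70],0,-0.2]
  ]
}}

```text
t: 10.25
tcp_pos: [0.455, -0.0028, 0.2871]
tool_rot: [0.087, 0.996, 0.004, 0.012]
force: [0.6, 0.3, 0.5]
finger_gap: 0.399
```

Run:
```python
from h import *
tool()
w=snap('wrist','g.png');F=wcloud(w);im=w['image']
ok=np.isfinite(F[...,0])
m=ok&(im.max(-1)<60)&(F[...,2]>50)&(F[...,2]<85)&(abs(F[...,0]+50)<16)&(abs(F[...,1]-17)<20);p=F[m];print('grip',len(p),p.min(0).round(1),p.max(0).round(1),p.mean(0).round(1))
q=F[ok&(abs(F[...,2]-50)<3)&(im.min(-1)>120)&(abs(F[...,0])<45)];
for a,b in((-128,-100),(-40,-5)):
    r=q[(q[:,1]>a)&(q[:,1]<b)];
    if len(r):print('jawtop',len(r),np.percentile(r[:,1],[2,50,98]).round(1))
b=snap('side')
cv2.imwrite('pics/i.png',cv2.resize(b['image'][170:320,160:430],None,fx=2.9,fy=2.9,interpolation=cv2.INTER_CUBIC))
W=cloud(b)
for n,(u,v) in dict(tin=(348,271),wt=(382,302),tape=(405,268)).items(): print(n,W[v,u].round(3))
```

```text
t 10.25 grasp fixture mm [-47.1  16.  132.1] tooly ang 79.98 z [ 0.025  0.005 -1.   ] F [0.52 0.44 0.48] gap 33.9
grip 809 [-58.6   7.4  59.9] [-41.1  28.7  72.6] [-52.2  18.   68.7]
jawtop 1290 [-119.9 -111.6 -104.6]
jawtop 686 [-39.3 -22.4  -5.7]
tin [ 0.495 -0.359  0.03 ]
wt [ 0.441 -0.466  0.041]
tape [ 0.559 -0.494  0.022]
```

View pics/g.png

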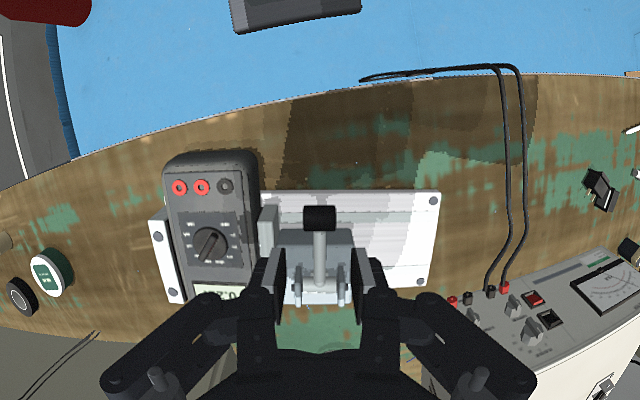

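View pics/i.png

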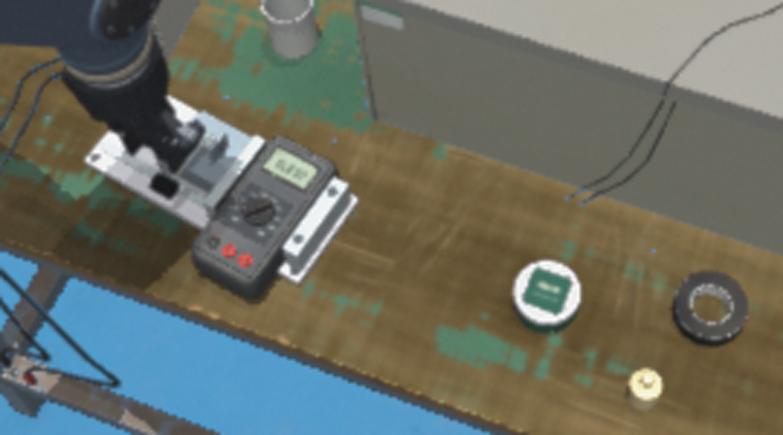

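The pictures show the lever flat with the grip at (320,215), and the meter square between both jaws at (210,235). The bystanders are where they were, and nothing is touching the gripper.

```bash
python3 -c "
from station import sign_off;print(sign_off())"
```

```text
the job is handed in; nothing more can be done
None
```

The multimeter is clamped in the fixture and the job is handed in at about 10.4 s of robot time. I pinched the lever grip and swung it upright. I then slid the jaw about 40 mm until the meter stopped it, at about 12 N. Keeping about 16 N on the jaw, I swung the lever down to its stop, reaching 31 N at the wrist, then released and backed off upward.

**Last checks:**
- **Lever:** the grip is back flat, its top about 2 mm lower than at the start.
- **Jaw:** travel is about 59 mm by camera, against the 60 mm expected for snug. That is within the roughly 2 mm calibration, but a gap under 1 mm could not be ruled out from the images.
- **Multimeter:** it looks flat and square between both jaws.
- **Bystanders:** the tin, weight and tape read within about 5 mm of their starting positions (single-pixel depth readings, mostly height differences), and they look unmoved in the picture.
- **Robot:** the force on the tool is about zero and the gripper is clear of everything.

**One disagreement:** the first camera reading put the grip about 6 mm too far toward -y. The wrist camera corrected this before I gripped it.

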